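Wind the outer ring of a nested centrifuge control to its stop and start the run

ROBOT

A 7-joint arm with a two-finger parallel gripper is mounted at the origin on the work surface. World frame = base frame: x ahead of the robot, y to its left, z up, the work surface at z = 0. Lengths are in mm, angles in rad, forces in N, time in s.
With the tool pointing down it reaches from about 400 to 875 mm from the base axis. Payload 4.4 kg.
Tool frame: the origin (TCP) lies at the very end of the fingers, on their centre line; the grasp point (between the pads) lies ctrl.grip_depth behind it (ctrl.grip_depth is the distance from the TCP to the grasp point, in mm); y points along the fingers, x is the direction in which the jaws open and shut, and the axes are right-handed (so a half turn about y gives the same grasp; the last joint's range is limited). The gripper opens to 85 mm and grips with 20 to 120 N. Pads are 22 mm wide; open, the fingers measure 114 mm over their backs; the gripper's body (76 mm by 85 mm) begins 54 mm behind the grasp point. The pads swing forward as they close: fully open they stand 13 mm farther back than shut.
Start: joints at [1.228, 0.628, 0.038, 1.517, -0.027, 0.996, -0.02], TCP at [177.659, -625.264, 231.313] pointing down, gripper open.
Joint ranges: [-3.06, 3.06], [-0.37, 2.12], [-1.25, 1.32], [0.18, 2.47], [-1.1, 4.24], [0.23, 1.98], [-2.94, 2.94]. Speed limits (rad/s): [2.57, 2.57, 3.14, 3.14, 3.14, 3.14, 3.14].

INTERFACE

Orientations are given as [roll, pitch, yaw] about the fixed x, y, z axes, in that order (R = Rz(yaw) Ry(pitch) Rx(roll)).
In Python, from cell import ctrl gives the robot as it stands.
- The arm moves only by the tool apply_moves, never from a script. Its argument "motion" is a list of rows, each a list of 5 numbers: the shift along the tool's x, y, z in cm, then the turn about the tool's y in rad, then the finger opening in cm, from 0 to 8.54. In form: [[tx, ty, tz, roll, hand], ...]. A call has 1 to 20 rows; each row is the pose to reach, as a shift and turn from the pose commanded when the call began, along the tool's axes at that moment; what a row does not reach only later rows make up. A row lasts 1/8 s, in which the tool goes at most 62.5 mm and 10.7 degrees, less where a joint would pass 70% of its speed; a pose out of reach is approached as far as the arm can. A call with a gripper value outside its range is refused whole. The fingers move at their own pace and stop on an object; the grip force is fixed at half the most. Time passes only in rows, so rows that repeat a pose let the fingers close. It gives the time, the measured TCP pose, the force and the opening at its end, in the units of the state.
- ctrl.read_state(): the state, without advancing time (a new reading comes with each control period).
- ctrl.get_image(name): name is "scene" or "top" or "wrist"; returns a dict with "image" (384x512x3 uint8, red, green, blue), "vfov" (degrees; the focal length in pixels is half the picture's height over the tangent of half this angle, whatever the lens; pixels are square), "cx", "cy" (the principal point, pixels), "k1" (the pictures are not rectified: a ray, as slopes to the right and down, at radius r is drawn at 1 + k1 r^2 times it, then the intrinsics apply), "extrinsics" (4x4, takes a point from world to camera coordinates); the wrist camera has in their place "tool_from_camera" (4x4, takes a point from camera to tool coordinates, whose origin is the TCP and whose axes are the tool frame's). Camera axes: x right, y up, looking along -z (the intrinsics and any distortion apply to the point x, -y, -z); pixel columns grow to the right and rows downward; lengths in mm; the calibration is good to about 2 mm. A picture is of the moment at which its call begins: read the wrist's pose just before it. There is no depth.
- ctrl.finish_job(): hands the job in, once; it reports no verdict.
Trained networks look in a picture, given as the dict that the camera call returned (one of the last four; its "shot" number tells which), for a name from the list of things; names that differ only in an ending like _2 or _b are one class to them, and where a whole thing is asked for, a point or a joint stands for the part that bears it (a point fixed in the world has none). Each returns a list of dicts, best first, with "confidence" (0 to 1); they miss things now and then, are a little off and sometimes report something else, mostly with a low value. They report only what shows in the picture. A call takes as long as a camera call.
- ctrl.search_frame(picture, query): "location" ([x, y, z] in mm, in world coordinates, good to about 4 mm: the middle of the surface that is visible of it).
- ctrl.mark_of(picture, query): "location" ([x, y, z] in mm, in world coordinates, good to about 4 mm: a listed point, or the origin of a listed thing).
The state is a dict: "clock": time; "qpos": joint angles; "qd": joint speeds; "tau": joint torques, N m; "eef_pos": TCP position; "tool_rot": TCP orientation; "force": force on the tool from outside, world axes, zero at the start; "torque": the same for the moment, N m; "width": finger opening in mm.
Only numpy, scipy, OpenCV 4.12 (cv2) and the standard library are available. Lean on these libraries where they do the work, as an engineer would, in place of code of your own. Each camera call takes 0.05 s, during which the arm holds its last target.

TASK

On the bench centrifuge, turn only the outer ring of the nested control clockwise until it is firmly up against its end stop, without forcing it, and leave the inner knob at its present setting. Then press the round start key fully down and let it go, disturbing nothing that stands on or beside the machine.

Things in the scene. Friction and masses are not known exactly. Their poses are not given: they have to be found in the camera images.
- ring_mid (a point): Outer ring of the nested control: black, knurled, round, 60 mm across, 30 mm high, upright axis, on the right half of the bench centrifuge. Point on the axis, 15 mm above the ring's foot. Turns with a steady friction of about 0.1 N m and stays where it is left; starts 0.5 to 2.4 rad before its stop, so it may take two grasps.
- ring_line (a point): Outer end of the white line on the ring's flat top, 27 mm from the axis, 15 mm above ring_mid: shows how the ring is turned. The ring is to go clockwise seen from above.
- end_mark (a point): Dark tick on the collar, 37.5 mm from the axis: only the nominal direction of the white line at the end stop. The real stop is inside, out of sight, and meets the ring up to 0.35 rad before or after this tick: it has to be felt.
- ring: The ring itself, as a body (origin on its axis, 1 mm below its foot). At the stop it meets a springy catch, 8 N m per rad turned further. Firm: the catch is loaded with 0.2 N m or more for a moment; aim at 0.35; over 0.7 is forcing it. A torque read at the wrist differs by the friction, 0.1 N m either way. When let go it springs back a little and stays resting on the catch; do not turn it back.
- collar: Flat bright round collar under the ring, fixed to the deck, 86 mm across, 6 mm high, its upper face 16 mm below ring_mid; the end stop is inside it, 32 mm from the axis. Origin at the centre of its underside. Nothing stands up on it outside the ring.
- trim_mark (a point): The inner knob: plain grey, round, 36 mm across, from 15.5 mm to 31.5 mm above ring_mid, same axis as the ring, turns very easily and independently of it. This point is at the end of the dark line on its top face, 16 mm from the axis.
- start_key_top (a point): Top centre of the round grey start key, 22 mm across, on the deck 105 mm from the control's axis toward the machine's front edge; pressed straight down.
- start_key (a joint): Travel of the start key in m: 0 up, 0.005 fully down (about 5 N); springs back.
- spinner: The cream bench centrifuge, fixed: 250 mm deep (its x), 360 mm wide (its y), deck 85 mm high; round lid on its left (+y) half rising to 123 mm. Origin at the centre of its underside, front toward -x. In its frame the ring's axis is at x +30, y -105 mm and the start key at x -75, y -105 mm.
- vial_mid (a point): Bystander: small amber vial, 22 mm across, 42 mm high, on the deck behind the ring. Point half-way up.
- slip_box_mid (a point): Bystander: flat clear box of cover slips, 34 x 30 x 14 mm, on the deck near the front between key and lid. Point at its centre.
- beaker_mid (a point): Bystander: glass beaker, 72 mm across, 95 mm high, on the bench to the right of the machine. Point half-way up.

How it is judged:
By the outcome, as a careful person would: the job done as asked, in the order asked, and still so for the second after the job is handed in, with the robot touching nothing.
It also fails if it takes over 72 s, if anything falls off the work surface, if the arm or the gripper's body presses on something with over 40 N, if the wrist force passes 120 N, or if a joint passes its speed limit or range.

## Working session

There is one attempt and no reset: what is moved stays moved. The work goes in short steps, Python scripts to look and compute and a tool call to move; the robot and the scene stay as the last step left them, time stands still between calls to the robot, and variables do not carry over. Pictures are saved under pics/ and viewed, and the job is handed in when it is done.

Besides the shell and the picture viewer there is one more tool, called after "Emit:" by a JSON object that holds its "api" and its "payload", one argument or row to a line. apply_moves: Moves the arm, as the interface text tells. Its arguments: {"type":"object","properties":{"motion":{"type":"array","items":{"type":"array","items":{"type":"number"}}}},"required":["motion"]}

```bash
ls; mkdir -p pics
python3 - <<'E'
from cell import ctrl
import cv2,numpy as np
s=ctrl.read_state()
for k,v in s.items(): print(k,np.round(v,3))
print(ctrl.grip_depth)
for n in ["scene","top","wrist"]:
    p=ctrl.get_image(n)
    print(n,p['vfov'],p['cx'],p['cy'],p['k1'],p['shot'])
    cv2.imwrite(f"pics/{n}0.png",p['image'][:,:,::-1])
    for q in ["ring_mid","ring_line","end_mark","trim_mark","start_key_top","vial_mid","slip_box_mid","beaker_mid","spinner","collar"]:
        try:
            r=ctrl.mark_of(p,q)
            print(q,[(np.round(a['location'],1).tolist(),round(a['confidence'],2)) for a in r[:2]])
        except Exception as e: print(q,e)
print(ctrl.read_state()['clock'])
E
```

```text
pics
clock 0.0
qpos [ 1.228  0.629  0.038  1.518 -0.027  0.996 -0.02 ]
qd [-0.    -0.    -0.001 -0.    -0.001 -0.001  0.002]
tau [-1.0000e-03 -5.6341e+01  1.2260e+00 -1.9344e+01  1.1000e-02  1.1000e-02
  0.0000e+00]
eef_pos [ 177.447 -624.654  230.386]
tool_rot [-1.571  0.002 -1.294]
force [ 0.894 -0.318 -0.198]
torque [ 0.016 -0.03  -0.032]
width 85.265
18.700000000000003
scene 44.07444985969111 251.5688327281317 191.95387859493889 0.05377098675848239 1
ring_mid [([620.5, -169.5, 110.2], 0.75)]
ring_line []
end_mark []
trim_mark [([509.1, -153.1, 105.8], 0.75), ([606.7, -153.9, 137.7], 0.73)]
start_key_top [([509.1, -156.7, 106.5], 0.41)]
vial_mid []
slip_box_mid [([491.6, -76.0, 93.5], 0.76)]
beaker_mid [([559.5, -313.6, 50.2], 0.66)]
spinner [([591.7, -57.7, -2.6], 0.66)]
collar [([618.6, -166.6, 88.6], 0.92)]
top 53.97486044100054 259.005433418328 184.47728856752406 -0.014482874549506038 2
ring_mid [([614.9, -165.1, 110.6], 0.93), ([593.7, -57.5, -2.7], 0.61)]
ring_line [([602.4, -142.4, 126.9], 0.97)]
end_mark [([647.2, -148.1, 92.9], 0.58)]
trim_mark [([606.3, -151.5, 138.0], 0.72)]
start_key_top [([510.3, -160.0, 105.0], 0.57)]
vial_mid [([684.1, -224.4, 107.5], 0.53)]
slip_box_mid [([613.2, -164.9, 110.8], 0.71)]
beaker_mid [([559.9, -316.1, 47.2], 0.64), ([595.1, -56.8, 0.3], 0.61)]
spinner []
collar [([611.3, -162.8, 86.2], 0.93)]
wrist 67.60417484928034 253.72344788141382 190.08351987258501 -0.06453341940612532 3
ring_mid []
ring_line []
end_mark []
trim_mark []
start_key_top []
vial_mid []
slip_box_mid []
beaker_mid []
spinner []
collar []
1.65
```

View pics.

Run:
```python
import cv2
for n in ["scene","top"]:
    im=cv2.imread(f"pics/{n}0.png"); cv2.imwrite(f"pics/{n}0b.png",cv2.resize(im,(800,600),interpolation=cv2.INTER_CUBIC))
```

```text
(no output)
```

View pics/scene0.png

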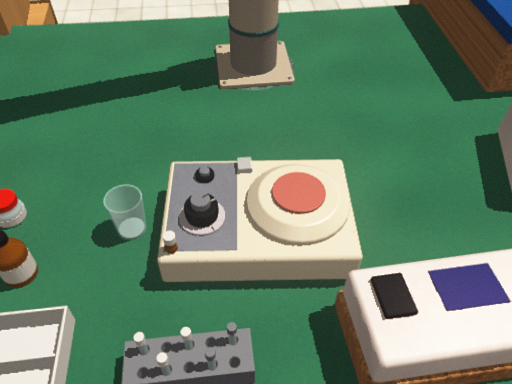

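View pics/top0b.png

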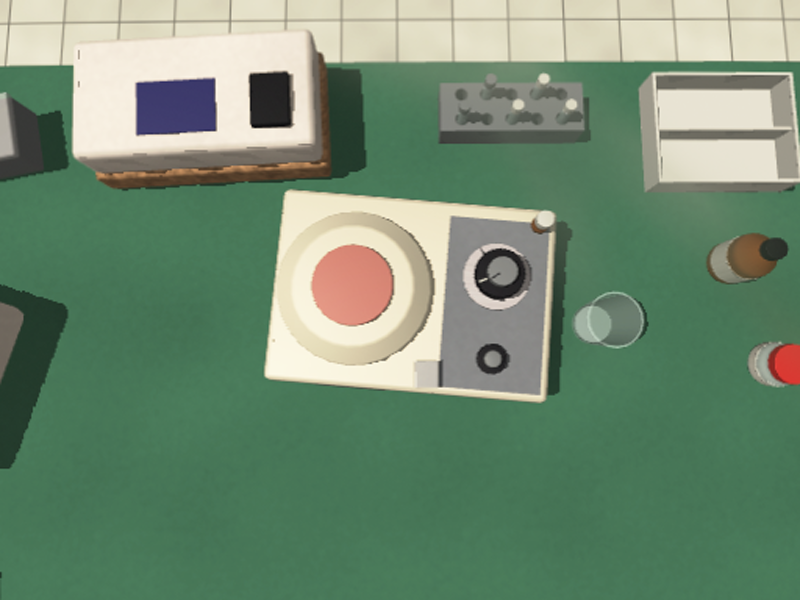

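```bash
cat > h.py <<'E'
import numpy as np, cv2
from scipy.spatial.transform import Rotation as Rn
def rot(e): return Rn.from_euler('xyz',e).as_matrix()
def campose(p,s=None):
    if 'extrinsics' in p and p['extrinsics'] is not None:
        return np.linalg.inv(np.array(p['extrinsics']))
    T=np.eye(4);T[:3,:3]=rot(s['tool_rot']);T[:3,3]=s['eef_pos']
    return T@np.array(p['tool_from_camera'])
def focal(p): return p['image'].shape[0]/2/np.tan(np.radians(p['vfov'])/2)
def ray(p,u,v,s=None):
    f=focal(p);a=np.array([(u-p['cx'])/f,(v-p['cy'])/f]);b=a.copy()
    for _ in range(30): b=a/(1+p['k1']*(b@b))
    W=campose(p,s);d=W[:3,:3]@np.array([b[0],-b[1],-1.]);return W[:3,3],d
def onz(p,u,v,z,s=None):
    o,d=ray(p,u,v,s);return o+d*(z-o[2])/d[2]
def proj(p,X,s=None):
    W=np.linalg.inv(campose(p,s));c=W[:3,:3]@np.array(X)+W[:3,3]
    b=np.array([c[0],-c[1]])/(-c[2]);b=b*(1+p['k1']*(b@b));f=focal(p)
    return f*b[0]+p['cx'],f*b[1]+p['cy']
def delta(s,target,yaw=None):
    """tool-frame shift (cm) to bring measured TCP to target"""
    return rot(s['tool_rot']).T@(np.array(target)-np.array(s['eef_pos']))/10
E
python3 - <<'E'
from h import *
from cell import ctrl
p=ctrl.get_image("top");s=ctrl.read_state()
w=ctrl.get_image("wrist");print(np.round(w['tool_from_camera'],3))
ring=[614.9,-165.1,110.6]
u,v=proj(p,ring);print(u,v)
im=p['image'][:,:,::-1]; x0,y0=int(u)-42,int(v)-32
c=cv2.resize(im[y0:y0+90,x0:x0+84],None,fx=6.6,fy=6.6,interpolation=cv2.INTER_CUBIC)
cv2.imwrite("pics/topcrop.png",c);print(x0,y0,campose(p)[:3,3])
print(delta(s,[615,-165,290]))
E
```

```text
[[ 1.00000e+00  1.00000e-03 -1.00000e-03 -8.24000e-01]
 [-1.00000e-03  2.95000e-01 -9.55000e-01 -1.42946e+02]
 [-0.00000e+00  9.55000e-01  2.95000e-01  7.43660e+01]
 [ 0.00000e+00  0.00000e+00  0.00000e+00  1.00000e+00]]
318.4787501131231 174.43839633169085
276 142 [508.44088332 -46.26742409 833.95119294]
[-32.32524981  -5.86731008  54.64505335]
```

View pics/topcrop.png

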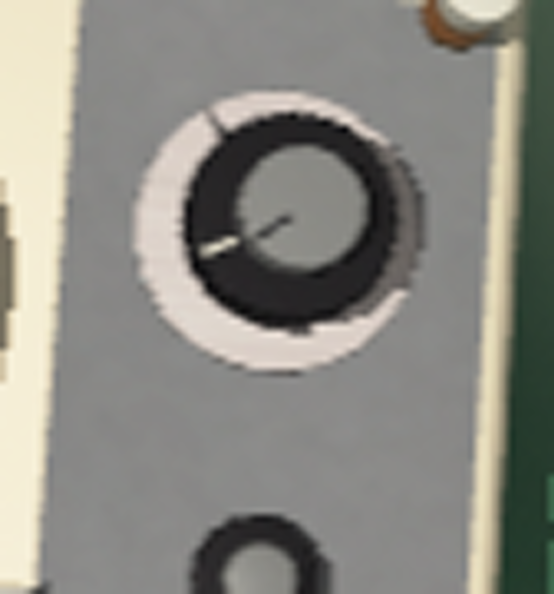

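Run:
```python
from h import *
from cell import ctrl
p=ctrl.get_image("top")
f=lambda x,y,z: onz(p,276+(x+.5)/6.6-.5,142+(y+.5)/6.6-.5,z)
def m(n,*a): print(n,np.round(f(*a),1))
m('collar c',279,232,91); 
print('collar diam',np.linalg.norm(f(135,232,91)-f(425,232,91)),np.linalg.norm(f(279,92,91)-f(279,372,91)))
m('knob c',302,207,138.5);m('line end',203,251,122);m('line in',238,240,122);m('tick out',210,110,91);m('tick in',226,132,91)
m('trim in',290,217,138.5);m('trim out',246,240,138.5)
m('key',262,580,100);print('knob d',np.linalg.norm(f(235,207,138.5)-f(370,207,138.5)))
```

```text
collar c [ 613.2 -166.9   91. ]
collar diam 87.63573362743077 85.3569494408269
knob c [ 613.6 -165.9  138.5]
line end [ 603.4 -139.8  122. ]
line in [ 606.6 -150.   122. ]
tick out [ 650.7 -147.    91. ]
tick in [ 643.9 -151.7   91. ]
trim in [ 610.7 -162.5  138.5]
trim out [ 604.3 -149.8  138.5]
key [ 508.9 -157.8  100. ]
knob d 38.240647537863296
```

Run:
```python
from h import *
from cell import ctrl
s=ctrl.read_state();print(delta(s,[613.4,-166.3,231]))
```

```text
[-3.22423922e+01  3.20390384e-02  5.44573857e+01]
```

Emit:
{"api": "apply_moves", "payload": {
  "motion": [
    [-1,0,1.7,0,8.5],
    [-3,0,5,0,8.5],
    [-6,0,10,0,8.5],
    [-9,0,15,0,8.5],
    [-12,0,20,0,8.5],
    [-15,0,25.3,0,8.5],
    [-18,0,30.4,0,8.5],
    [-21,0,35.4,0,8.5],
    [-24,0,40.5,0,8.5],
    [-27,0,45.5,0,8.5],
    [-29.5,0,49.8,0,8.5],
    [-31.2,0,52.7,0,8.5],
    [-32.2,0,54.4,0,8.5],
    [-32.2,0,54.4,0,8.5],
    [-32.2,0,54.4,0,8.5]
  ]
}}

```text
clock: 3.68
eef_pos: [611.7, -168.6, 231.3]
tool_rot: [-1.572, -0.001, -1.296]
force: [-0.1, -1.4, -0.1]
width: 84.9
```

Run:
```python
from h import *
from cell import ctrl
s=ctrl.read_state();w=ctrl.get_image("wrist")
for k in ['clock','qpos','eef_pos','tool_rot','force','torque','width']: print(k,np.round(s[k],3))
for q in ["ring_mid","ring_line","end_mark","trim_mark","start_key_top","vial_mid","slip_box_mid"]:
    r=ctrl.mark_of(w,q); print(q,[(np.round(a['location'],1).tolist(),round(a['confidence'],2)) for a in r[:2]])
cv2.imwrite("pics/w1.png",cv2.resize(w['image'][:,:,::-1],(768,576),interpolation=cv2.INTER_CUBIC))
print(proj(w,[613.4,-166.3,91],s),delta(s,[613.4,-166.3,231]))
```

```text
clock 3.675
qpos [ 0.209  0.605  0.025  1.563 -0.016  0.974 -1.058]
eef_pos [ 611.662 -168.627  231.315]
tool_rot [-1.572e+00 -1.000e-03 -1.296e+00]
force [-0.069 -1.433 -0.116]
torque [-0.055  0.022  0.007]
width 84.921
ring_mid [([614.0, -170.4, 105.6], 0.62)]
ring_line [([602.7, -143.5, 124.0], 0.75), ([604.2, -154.1, 143.9], 0.61)]
end_mark [([645.2, -147.9, 89.9], 0.9)]
trim_mark [([604.5, -154.3, 144.0], 0.87)]
start_key_top [([511.4, -157.4, 105.6], 0.67)]
vial_mid [([684.8, -222.5, 104.4], 0.76)]
slip_box_mid [([493.6, -70.8, 94.5], 0.83)]
(np.float64(252.51075897933265), np.float64(175.40091974881267)) [-0.1768879   0.03102199  0.23047683]
```

View pics/w1.png

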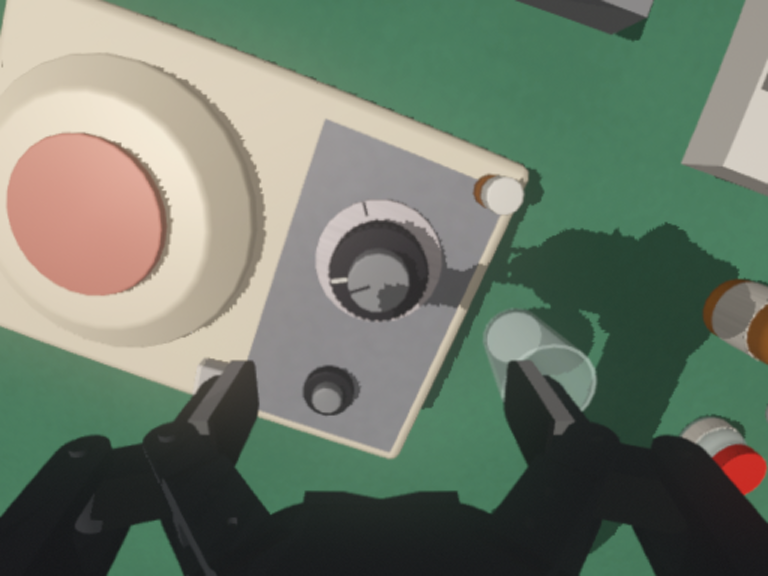

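```bash
cat >> h.py <<'E'
def overlay(p,s,ax,fn,crop,sc,key=None):
    im=p['image'][:,:,::-1]; x0,y0,x1,y1=crop
    c=cv2.resize(im[y0:y1,x0:x1],None,fx=sc,fy=sc,interpolation=cv2.INTER_CUBIC)
    L=[(ax,43,91,(0,0,255)),(ax,30,122,(0,255,0)),(ax,18,138.5,(255,0,0))]
    for a,r,z,col in L:
        pts=[proj(p,[a[0]+r*np.cos(t),a[1]+r*np.sin(t),z],s) for t in np.linspace(0,2*np.pi,80)]
        pts=np.array([[(u-x0+.5)*sc-.5,(v-y0+.5)*sc-.5] for u,v in pts])
        cv2.polylines(c,[np.round(pts*8).astype(np.int32)],True,col,1,cv2.LINE_AA,3)
    cv2.imwrite(fn,c)
E
python3 - <<'E'
from h import *
from cell import ctrl
s=ctrl.read_state();w=ctrl.get_image("wrist");t=ctrl.get_image("top")
overlay(w,s,(613.4,-166.3),"pics/ow.png",(195,115,310,230),5)
overlay(t,None,(613.4,-166.3),"pics/ot.png",(290,150,350,210),9)
a=cv2.imread("pics/ow.png");b=cv2.imread("pics/ot.png")
h=540;c=np.hstack([cv2.resize(a,(400,400)),cv2.resize(b,(400,400))]);cv2.imwrite("pics/oo.png",c)
E
```

```text
(no output)
```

View pics/oo.png

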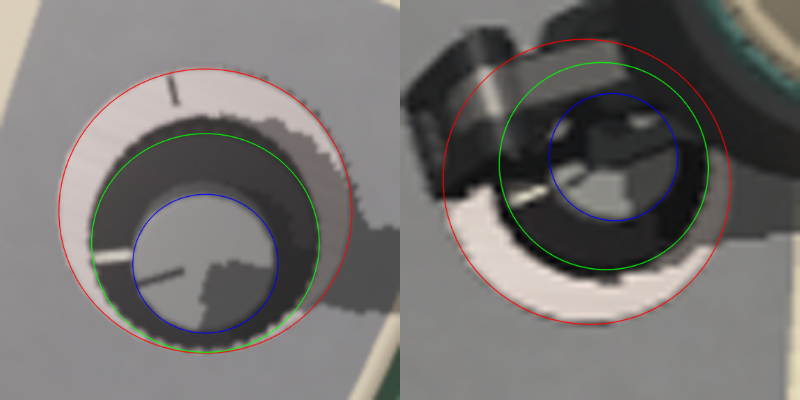

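Run:
```python
from h import *
from cell import ctrl
s=ctrl.read_state();w=ctrl.get_image("wrist")
R=rot(s['tool_rot']);o=np.array(s['eef_pos'])
c=cv2.resize(w['image'][180:384,80:432][:,:,::-1],None,fx=2.2,fy=2.2,interpolation=cv2.INTER_CUBIC)
for y,col in ((0,(0,0,255)),(-13,(0,255,0)),(13,(255,0,0)),(-22,(255,255,0))):
  for x in (-42.5,42.5):
    for z in(-11,11):
      u,v=proj(w,o+R@np.array([x,y,z]),s);cv2.circle(c,(int((u-80)*2.2),int((v-180)*2.2)),3,col,-1)
cv2.imwrite("pics/fing.png",c);print(delta(s,[613.4,-166.3,231]))
```

```text
[-0.05390476  0.03666721  0.06677311]
```

View pics/fing.png

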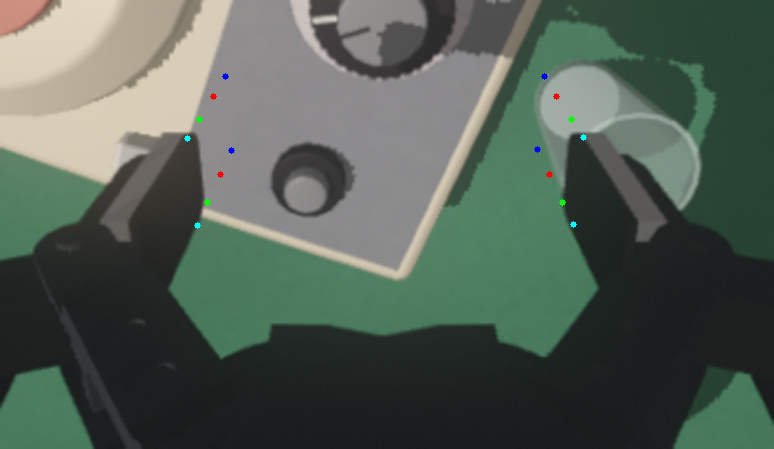

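Emit:
{"api": "apply_moves", "payload": {
  "motion": [
    [0,0,0,-0.1,8.5],
    [0,0,0,-0.28,8.5],
    [0,0,0,-0.45,8.5],
    [0,0,0,-0.62,8.5],
    [0,0,0,-0.75,8.5],
    [0,0,0,-0.8,8.5],
    [0,0,0,-0.8,8.5],
    [0,0,0,-0.8,8.5]
  ]
}}

```text
clock: 5.22
eef_pos: [612.9, -166.9, 231.3]
tool_rot: [-1.571, 0.0, -0.495]
force: [-0.1, -0.9, 0.5]
width: 84.9
```

Run:
```python
from h import *
from cell import ctrl
s=ctrl.read_state()
for k in ['clock','qpos','eef_pos','tool_rot','force','torque']: print(k,np.round(s[k],3))
w=ctrl.get_image("wrist")
overlay(w,s,(613.4,-166.3),"pics/ow2.png",(195,115,310,230),5)
s=ctrl.read_state();print(delta(s,[613.4,-166.3,91]),s['eef_pos'])
```

```text
clock 5.225
qpos [ 0.339  0.612 -0.195  1.557  0.134  0.986 -0.391]
eef_pos [ 612.926 -166.906  231.289]
tool_rot [-1.571  0.    -0.495]
force [-0.074 -0.862  0.528]
torque [-0.018  0.038  0.001]
[8.47560118e-03 1.40343667e+01 6.96900167e-02] [ 612.98723184 -166.85756785  231.34370844]
```

View pics/ow2.png

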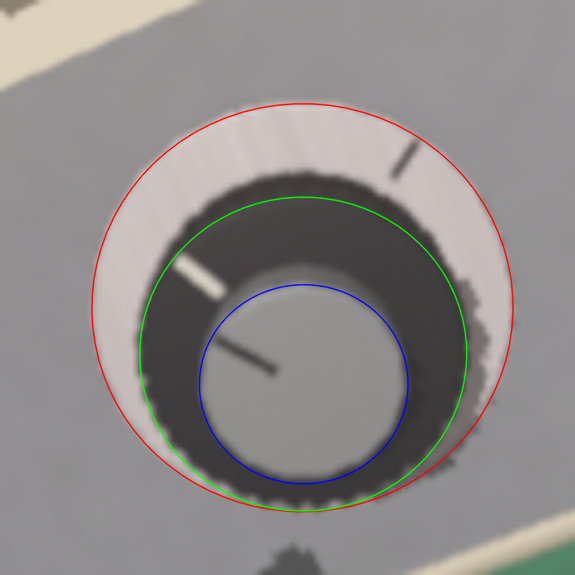

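Emit:
{"api": "apply_moves", "payload": {
  "motion": [
    [0,1.5,0.05,0,8.5],
    [0,4,0.05,0,8.5],
    [0,7,0.05,0,8.5],
    [0,9.5,0.05,0,8.5],
    [0,11,0.05,0,8.5],
    [0,12,0.05,0,8.5],
    [0,13,0.05,0,8.5],
    [0,13.7,0.05,0,8.5],
    [0,14,0.05,0,8.5],
    [0,14,0.05,0,8.5]
  ]
}}

```text
clock: 6.52
eef_pos: [613.3, -166.4, 91.4]
tool_rot: [-1.571, -0.0, -0.494]
force: [-0.2, 0.7, 0.2]
width: 85.0
```

Run:
```python
from h import *
from cell import ctrl
s=ctrl.read_state()
for k in ['clock','qpos','eef_pos','tool_rot','force','torque']: print(k,np.round(s[k],3))
w=ctrl.get_image("wrist")
cv2.imwrite("pics/w3.png",w['image'][:,:,::-1])
s=ctrl.read_state();print(delta(s,[613.4,-166.3,91]),s['eef_pos'])
```

```text
clock 6.525
qpos [ 0.32   0.779 -0.165  1.672  0.179  0.705 -0.429]
eef_pos [ 613.325 -166.44    91.444]
tool_rot [-1.571 -0.    -0.494]
force [-0.164  0.679  0.179]
torque [-0.03  -0.051  0.024]
[-0.0108952   0.0634292   0.00965109] [ 613.44979315 -166.43658422   91.63433161]
```

View pics/w3.png

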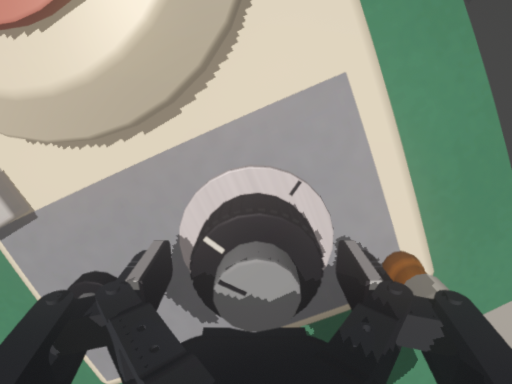

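Emit:
{"api": "apply_moves", "payload": {
  "motion": [
    [0,0,0,0,6.5],
    [0,0,0,0,6.2],
    [0,0,0,0,5],
    [0,0,0,0,5],
    [0,0,0,0,5],
    [0,0,0,0,5]
  ]
}}

```text
clock: 7.32
eef_pos: [614.5, -167.0, 92.4]
tool_rot: [-1.57, -0.003, -0.494]
force: [1.3, -0.6, 5.2]
width: 58.5
```

Run:
```python
from h import *
from cell import ctrl
s=ctrl.read_state()
for k in ['clock','qpos','eef_pos','tool_rot','force','torque','width','tau']: print(k,np.round(s[k],3))
```

```text
clock 7.325
qpos [ 0.32   0.778 -0.165  1.671  0.179  0.705 -0.429]
eef_pos [ 614.509 -167.003   92.424]
tool_rot [-1.57  -0.003 -0.494]
force [ 1.301 -0.584  5.243]
torque [-0.243 -0.221  0.051]
width 58.537
tau [-4.9100e-01 -5.4894e+01 -2.1030e+00 -1.2588e+01 -2.0800e-01  3.7500e-01
  3.0000e-03]
```

Emit:
{"api": "apply_moves", "payload": {
  "motion": [
    [0,0,0,0.05,5],
    [0,0,0,0.15,5],
    [0,0,0,0.25,5],
    [0,0,0,0.35,5],
    [0,0,0,0.4,5],
    [0,0,0,0.4,5]
  ]
}}

```text
clock: 8.07
eef_pos: [614.2, -166.8, 92.4]
tool_rot: [-1.57, -0.002, -0.895]
force: [-0.1, 0.2, 6.1]
width: 58.4
```

```bash
cat > st.py <<'E'
from h import *
from cell import ctrl
s=ctrl.read_state()
print('t',s['clock'],'yaw',round(s['tool_rot'][2],4),'tq',np.round(s['torque'],3),'F',np.round(s['force'],1),'q7',np.round(s['qpos'][6],3),'tau7',np.round(s['tau'][6],3),'w',np.round(s['width'],1),np.round(s['eef_pos'],1))
E
python3 st.py
python3 - <<'E'
from h import *
from cell import ctrl
w=ctrl.get_image("wrist")
cv2.imwrite("pics/w4.png",w['image'][:,:,::-1])
E
```

```text
t 8.075 yaw -0.8947 tq [-0.146 -0.144 -0.137] F [-0.1  0.2  6.1] q7 -0.726 tau7 0.018 w 58.4 [ 614.2 -166.8   92.4]
```

View pics/w4.png

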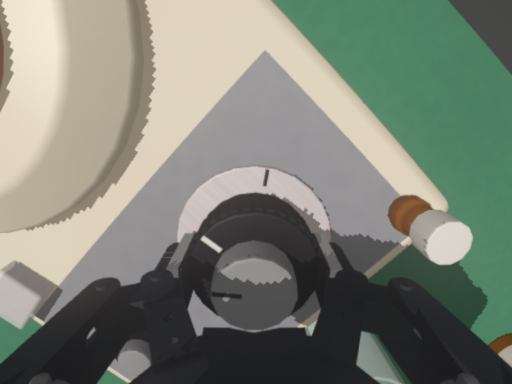

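Emit:
{"api": "apply_moves", "payload": {
  "motion": [
    [0,0,0,0.05,5],
    [0,0,0,0.15,5],
    [0,0,0,0.25,5],
    [0,0,0,0.35,5],
    [0,0,0,0.43,5],
    [0,0,0,0.48,5],
    [0,0,0,0.51,5],
    [0,0,0,0.53,5],
    [0,0,0,0.55,5]
  ]
}}

```text
clock: 9.25
eef_pos: [614.0, -166.3, 92.4]
tool_rot: [-1.569, -0.0, -1.444]
force: [-0.7, -0.1, 7.1]
width: 58.3
```

```bash
python3 st.py
```

```text
t 9.25 yaw -1.4441 tq [-0.03   0.032  0.072] F [-0.7 -0.1  7.1] q7 -1.131 tau7 0.02 w 58.3 [ 614.  -166.3   92.4]
```

Emit:
{"api": "apply_moves", "payload": {
  "motion": [
    [0,0,0,0.015,5],
    [0,0,0,0.03,5],
    [0,0,0,0.045,5]
  ]
}}

```text
clock: 9.62
eef_pos: [614.0, -166.3, 92.4]
tool_rot: [-1.569, -0.0, -1.489]
force: [-0.3, -0.5, 7.9]
width: 58.2
```

```bash
python3 st.py
```

```text
t 9.625 yaw -1.4889 tq [-0.033  0.025  0.105] F [-0.3 -0.5  7.9] q7 -1.163 tau7 -0.01 w 58.2 [ 614.  -166.3   92.4]
```

Emit:
{"api": "apply_moves", "payload": {
  "motion": [
    [0,0,0,0.015,5],
    [0,0,0,0.03,5],
    [0,0,0,0.045,5]
  ]
}}

```text
clock: 10.0
eef_pos: [613.9, -166.2, 92.4]
tool_rot: [-1.569, -0.0, -1.534]
force: [-1.0, 0.1, 8.5]
width: 58.9
```

```bash
python3 st.py
```

```text
t 10.0 yaw -1.5339 tq [-0.07   0.076  0.092] F [-1.   0.1  8.5] q7 -1.196 tau7 -0.01 w 58.9 [ 613.9 -166.2   92.4]
```

Emit:
{"api": "apply_moves", "payload": {
  "motion": [
    [0,0,0,0.015,5],
    [0,0,0,0.03,5],
    [0,0,0,0.045,5]
  ]
}}

```text
clock: 10.38
eef_pos: [614.0, -166.2, 92.4]
tool_rot: [-1.569, 0.0, -1.579]
force: [-1.0, 0.1, 6.7]
width: 58.7
```

```bash
python3 st.py
```

```text
t 10.375 yaw -1.5789 tq [-0.009  0.056  0.115] F [-1.   0.1  6.7] q7 -1.229 tau7 -0.01 w 58.7 [ 614.  -166.2   92.4]
```

Emit:
{"api": "apply_moves", "payload": {
  "motion": [
    [0,0,0,0.015,5],
    [0,0,0,0.03,5],
    [0,0,0,0.045,5]
  ]
}}

```text
clock: 10.75
eef_pos: [614.0, -166.2, 92.4]
tool_rot: [-1.569, 0.0, -1.624]
force: [-0.5, 1.0, 7.7]
width: 58.5
```

```bash
python3 st.py
```

```text
t 10.75 yaw -1.6238 tq [0.017 0.08  0.142] F [-0.5  1.   7.7] q7 -1.262 tau7 -0.01 w 58.5 [ 614.  -166.2   92.4]
```

Emit:
{"api": "apply_moves", "payload": {
  "motion": [
    [0,0,0,0.015,5],
    [0,0,0,0.03,5]
  ]
}}

```text
clock: 11.0
eef_pos: [613.9, -166.1, 92.4]
tool_rot: [-1.569, 0.0, -1.654]
force: [-0.2, 1.4, 6.7]
width: 58.8
```

```bash
python3 st.py
```

```text
t 11.0 yaw -1.6538 tq [0.091 0.067 0.122] F [-0.2  1.4  6.7] q7 -1.284 tau7 -0.01 w 58.8 [ 613.9 -166.1   92.4]
```

Emit:
{"api": "apply_moves", "payload": {
  "motion": [
    [0,0,0,0.015,5],
    [0,0,0,0.03,5],
    [0,0,0,0.045,5]
  ]
}}

```text
clock: 11.38
eef_pos: [614.0, -166.1, 92.4]
tool_rot: [-1.569, 0.0, -1.699]
force: [-0.1, 1.0, 7.1]
width: 58.4
```

```bash
python3 st.py
```

```text
t 11.375 yaw -1.6988 tq [0.003 0.104 0.066] F [-0.1  1.   7.1] q7 -1.318 tau7 -0.01 w 58.4 [ 614.  -166.1   92.4]
```

Emit:
{"api": "apply_moves", "payload": {
  "motion": [
    [0,0,0,0.015,5],
    [0,0,0,0.03,5],
    [0,0,0,0.045,5]
  ]
}}

```text
clock: 11.75
eef_pos: [614.0, -166.0, 92.4]
tool_rot: [-1.569, 0.001, -1.744]
force: [0.7, 0.3, 7.5]
width: 58.7
```

```bash
python3 st.py
```

```text
t 11.75 yaw -1.7437 tq [0.028 0.135 0.127] F [0.7 0.3 7.5] q7 -1.351 tau7 -0.01 w 58.7 [ 614.  -166.    92.4]
```

Emit:
{"api": "apply_moves", "payload": {
  "motion": [
    [0,0,0,0.015,5],
    [0,0,0,0.03,5],
    [0,0,0,0.045,5]
  ]
}}

```text
clock: 12.12
eef_pos: [614.0, -166.0, 92.4]
tool_rot: [-1.569, 0.001, -1.789]
force: [1.3, 1.7, 6.7]
width: 58.4
```

```bash
python3 st.py
```

```text
t 12.125 yaw -1.7887 tq [0.03  0.092 0.12 ] F [1.3 1.7 6.7] q7 -1.384 tau7 -0.01 w 58.4 [ 614.  -166.    92.4]
```

Emit:
{"api": "apply_moves", "payload": {
  "motion": [
    [0,0,0,0.015,5],
    [0,0,0,0.03,5],
    [0,0,0,0.045,5]
  ]
}}

```text
clock: 12.5
eef_pos: [614.0, -166.0, 92.4]
tool_rot: [-1.569, 0.001, -1.834]
force: [-0.6, 0.7, 7.5]
width: 58.3
```

```bash
python3 st.py;  python3 - <<'E'
from h import *
from cell import ctrl
w=ctrl.get_image("wrist")
cv2.imwrite("pics/w5.png",w['image'][:,:,::-1])
E
```

```text
t 12.5 yaw -1.8337 tq [0.041 0.099 0.134] F [-0.6  0.7  7.5] q7 -1.417 tau7 -0.01 w 58.3 [ 614.  -166.    92.4]
```

View pics/w5.png

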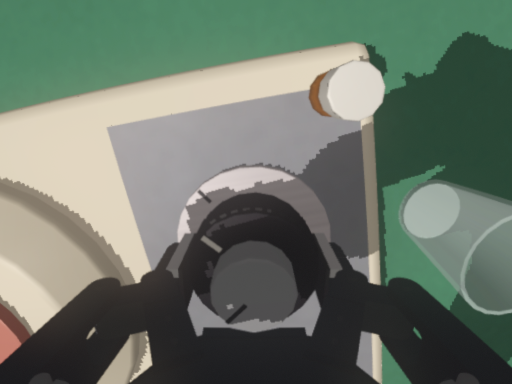

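Emit:
{"api": "apply_moves", "payload": {
  "motion": [
    [0,0,0,0.015,5],
    [0,0,0,0.03,5],
    [0,0,0,0.045,5]
  ]
}}

```text
clock: 12.92
eef_pos: [614.0, -165.9, 92.4]
tool_rot: [-1.569, 0.001, -1.879]
force: [-0.1, 1.0, 7.7]
width: 58.5
```

```bash
python3 st.py
```

```text
t 12.925 yaw -1.8787 tq [0.054 0.068 0.102] F [-0.1  1.   7.7] q7 -1.45 tau7 -0.01 w 58.5 [ 614.  -165.9   92.4]
```

Emit:
{"api": "apply_moves", "payload": {
  "motion": [
    [0,0,0,0.015,5],
    [0,0,0,0.03,5],
    [0,0,0,0.045,5]
  ]
}}

```text
clock: 13.3
eef_pos: [614.0, -165.9, 92.4]
tool_rot: [-1.569, 0.001, -1.924]
force: [-0.6, 0.6, 8.1]
width: 58.4
```

```bash
python3 st.py
```

```text
t 13.3 yaw -1.9236 tq [ 0.108 -0.001  0.144] F [-0.6  0.6  8.1] q7 -1.483 tau7 -0.01 w 58.4 [ 614.  -165.9   92.4]
```

Emit:
{"api": "apply_moves", "payload": {
  "motion": [
    [0,0,0,0.015,5],
    [0,0,0,0.03,5],
    [0,0,0,0.045,5]
  ]
}}

```text
clock: 13.68
eef_pos: [614.0, -165.8, 92.4]
tool_rot: [-1.569, 0.001, -1.969]
force: [-0.1, 1.8, 7.5]
width: 58.7
```

```bash
python3 st.py
```

```text
t 13.675 yaw -1.9687 tq [0.136 0.128 0.108] F [-0.1  1.8  7.5] q7 -1.516 tau7 -0.01 w 58.7 [ 614.  -165.8   92.4]
```

Emit:
{"api": "apply_moves", "payload": {
  "motion": [
    [0,0,0,0.015,5],
    [0,0,0,0.03,5],
    [0,0,0,0.045,5]
  ]
}}

```text
clock: 14.05
eef_pos: [614.0, -165.8, 92.4]
tool_rot: [-1.57, 0.001, -2.013]
force: [-0.6, 1.2, 8.1]
width: 58.2
```

```bash
python3 st.py
```

```text
t 14.05 yaw -2.0132 tq [0.095 0.114 0.183] F [-0.6  1.2  8.1] q7 -1.549 tau7 -0.119 w 58.2 [ 614.  -165.8   92.4]
```

Emit:
{"api": "apply_moves", "payload": {
  "motion": [
    [0,0,0,0.01,5],
    [0,0,0,0.015,5]
  ]
}}

```text
clock: 14.3
eef_pos: [614.0, -165.8, 92.4]
tool_rot: [-1.57, 0.001, -2.028]
force: [-0.2, 0.6, 7.6]
width: 58.1
```

```bash
python3 st.py
```

```text
t 14.3 yaw -2.0276 tq [0.137 0.099 0.225] F [-0.2  0.6  7.6] q7 -1.56 tau7 -0.251 w 58.1 [ 614.  -165.8   92.4]
```

Emit:
{"api": "apply_moves", "payload": {
  "motion": [
    [0,0,0,0.007,5],
    [0,0,0,0.012,5]
  ]
}}

```text
clock: 14.55
eef_pos: [614.0, -165.8, 92.4]
tool_rot: [-1.57, 0.001, -2.039]
force: [-0.1, 0.7, 7.9]
width: 58.6
```

```bash
python3 st.py
python3 - <<'E'
from cell import ctrl
import numpy as np
for i in range(6):
    ctrl.get_image("wrist"); s=ctrl.read_state(); print(np.round(s['torque'],3),round(s['tau'][6],3),round(s['tool_rot'][2],4))
E
```

```text
t 14.55 yaw -2.0394 tq [0.058 0.099 0.365] F [-0.1  0.7  7.9] q7 -1.569 tau7 -0.307 w 58.6 [ 614.  -165.8   92.4]
[0.097 0.144 0.254] -0.302 -2.0395
[0.181 0.103 0.195] -0.254 -2.0395
[0.132 0.062 0.299] -0.252 -2.0395
[0.185 0.107 0.266] -0.253 -2.0395
[0.105 0.039 0.216] -0.253 -2.0395
[0.122 0.139 0.244] -0.253 -2.0395
```

Emit:
{"api": "apply_moves", "payload": {
  "motion": [
    [0,0,0,0.006,5],
    [0,0,0,0.012,5]
  ]
}}

```text
clock: 15.1
eef_pos: [614.0, -165.8, 92.4]
tool_rot: [-1.57, 0.001, -2.051]
force: [0.1, 0.7, 7.7]
width: 58.4
```

```bash
python3 st.py
python3 - <<'E'
from cell import ctrl
import numpy as np
for i in range(8):
    w=ctrl.get_image("wrist"); s=ctrl.read_state(); print(np.round(s['torque'],3),round(s['tau'][6],3),round(s['tool_rot'][2],4))
import cv2;cv2.imwrite("pics/w6.png",w['image'][:,:,::-1])
E
```

```text
t 15.1 yaw -2.0511 tq [0.192 0.069 0.353] F [0.1 0.7 7.7] q7 -1.577 tau7 -0.361 w 58.4 [ 614.  -165.8   92.4]
[0.104 0.115 0.341] -0.359 -2.0514
[0.15  0.078 0.308] -0.303 -2.0512
[0.102 0.061 0.325] -0.3 -2.0513
[0.144 0.143 0.272] -0.301 -2.0512
[0.182 0.034 0.269] -0.301 -2.0513
[0.074 0.136 0.328] -0.302 -2.0512
[0.127 0.081 0.321] -0.302 -2.0513
[0.123 0.143 0.325] -0.302 -2.0513
```

View pics/w6.png

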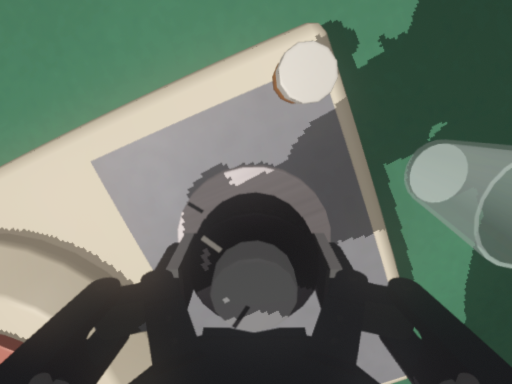

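Emit:
{"api": "apply_moves", "payload": {
  "motion": [
    [0,0,0,0.007,5],
    [0,0,0,0.014,5]
  ]
}}

```text
clock: 15.75
eef_pos: [614.0, -165.7, 92.4]
tool_rot: [-1.57, 0.001, -2.065]
force: [0.4, 2.0, 8.0]
width: 58.4
```

```bash
python3 st.py
python3 - <<'E'
from cell import ctrl
import numpy as np
for i in range(4):
    w=ctrl.get_image("wrist"); s=ctrl.read_state(); print(np.round(s['torque'],3),round(s['tau'][6],3),round(s['tool_rot'][2],4))
E
```

```text
t 15.75 yaw -2.0649 tq [0.118 0.104 0.543] F [0.4 2.  8. ] q7 -1.588 tau7 -0.431 w 58.4 [ 614.  -165.7   92.4]
[0.113 0.13  0.432] -0.428 -2.0651
[0.137 0.158 0.371] -0.363 -2.065
[0.124 0.048 0.317] -0.36 -2.0651
[0.13  0.08  0.393] -0.361 -2.065
```

Emit:
{"api": "apply_moves", "payload": {
  "motion": [
    [0,0,0,0,7],
    [0,0,0,0,8.5],
    [0,0,0,0,8.5],
    [0,0,0,0,8.5],
    [0,0,0,0,8.5],
    [0,0,0,0,8.5]
  ]
}}

```text
clock: 16.7
eef_pos: [613.2, -166.4, 91.3]
tool_rot: [-1.571, 0.0, -2.067]
force: [-0.2, -0.3, 0.3]
width: 84.8
```

```bash
python3 st.py
```

```text
t 16.7 yaw -2.067 tq [ 0.006 -0.001  0.002] F [-0.2 -0.3  0.3] q7 -1.588 tau7 -0.0 w 84.8 [ 613.2 -166.4   91.3]
```

Emit:
{"api": "apply_moves", "payload": {
  "motion": [
    [0,-0.5,0,0,8.5],
    [0,-2,0,0,8.5],
    [0,-4.5,0,0,8.5],
    [0,-8,0,0,8.5],
    [0,-11.5,0,0,8.5],
    [0,-13.5,0,0,8.5],
    [0,-14,0,0,8.5],
    [0,-14,0,0,8.5],
    [0,-14,0,0,8.5]
  ]
}}

```text
clock: 17.82
eef_pos: [612.6, -166.2, 230.3]
tool_rot: [-1.573, -0.0, -2.067]
force: [0.3, 0.4, -0.6]
width: 85.2
```

```bash
python3 st.py
python3 - <<'E'
from h import *
from cell import ctrl
s=ctrl.read_state();w=ctrl.get_image("wrist")
cv2.imwrite("pics/w7.png",cv2.resize(w['image'][:,:,::-1],(768,576),interpolation=cv2.INTER_CUBIC))
for q in ["ring_line","end_mark","trim_mark","start_key_top","vial_mid","slip_box_mid"]:
    r=ctrl.mark_of(w,q); print(q,[(np.round(a['location'],1).tolist(),round(a['confidence'],2)) for a in r[:2]])
E
```

```text
t 17.825 yaw -2.067 tq [-0.02   0.028 -0.001] F [ 0.3  0.4 -0.6] q7 -1.641 tau7 -0.0 w 85.2 [ 612.6 -166.2  230.3]
ring_line [([634.3, -158.5, 121.5], 0.55)]
end_mark [([647.8, -146.0, 92.4], 0.88)]
trim_mark [([603.1, -152.9, 144.3], 0.93)]
start_key_top [([511.4, -156.0, 105.9], 0.64)]
vial_mid [([683.4, -221.9, 105.7], 0.64)]
slip_box_mid [([490.4, -71.7, 90.4], 0.86)]
```

View pics/w7.png

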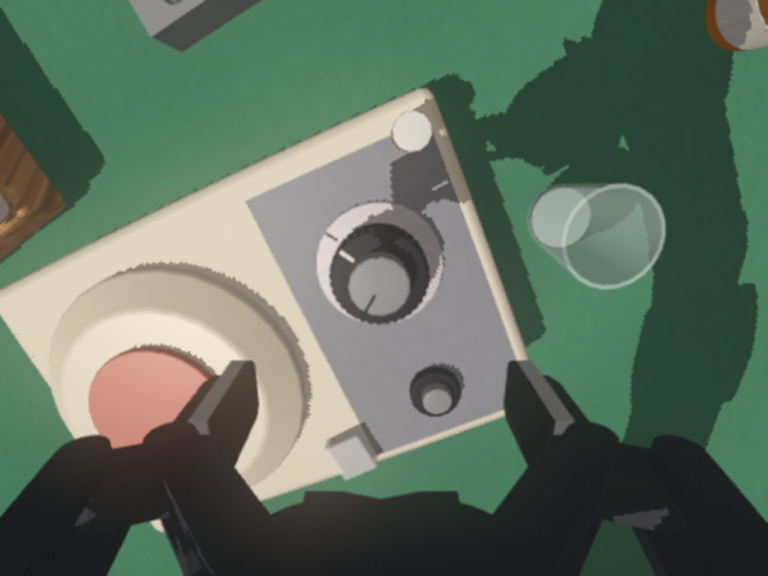

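Run:
```python
from h import *
from cell import ctrl
s=ctrl.read_state();w=ctrl.get_image("wrist");t=ctrl.get_image("top")
im=cv2.imread("pics/top0.png")
a=cv2.resize(w['image'][235:285,265:315][:,:,::-1],(400,400),interpolation=cv2.INTER_CUBIC)
u,v=proj(t,[509,-157.8,103]);x0,y0=int(u)-12,int(v)-12;print(x0,y0)
b=cv2.resize(im[y0:y0+25,x0:x0+25],(400,400),interpolation=cv2.INTER_CUBIC)
cv2.imwrite("pics/key.png",np.hstack([a,b]))
```

```text
303 217
```

View pics/key.png

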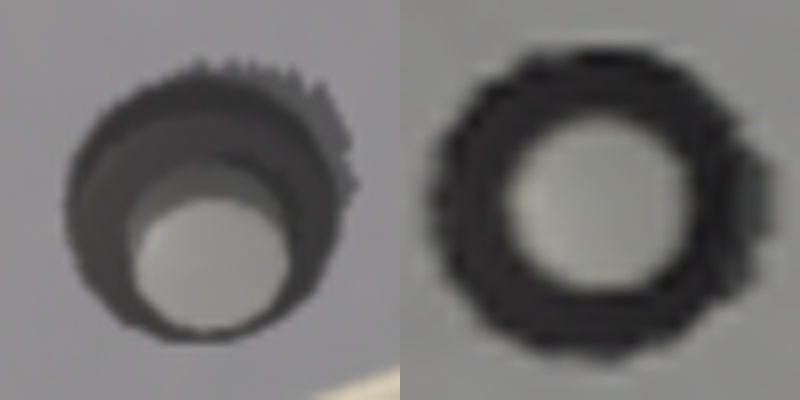

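Run:
```python
from h import *
from cell import ctrl
s=ctrl.read_state();w=ctrl.get_image("wrist");t=ctrl.get_image("top")
o1,d1=ray(w,291.2,267.6,s);o2,d2=ray(t,315.03,229.2)
d1/=np.linalg.norm(d1);d2/=np.linalg.norm(d2)
A=np.stack([d1,-d2],1);k=np.linalg.lstsq(A,o2-o1,rcond=None)[0]
P,Q=o1+k[0]*d1,o2+k[1]*d2;print(P,Q)
for z in (100,103,105,106):print(z,onz(w,291.2,267.6,z,s)[:2],onz(t,315.03,229.2,z)[:2])
f=lambda x,y,z:onz(w,265+(x+.5)/8-.5,235+(y+.5)/8-.5,z,s)
g=lambda x,y,z:onz(t,303+(x+.5)/16-.5,217+(y+.5)/16-.5,z)
print('key d',np.linalg.norm(f(135,264,105)-f(290,264,105)),np.linalg.norm(g(108,200,105)-g(293,200,105)))
print('bezel d,c at 85,95',[(np.linalg.norm(g(40,200,z)-g(345,200,z)),g(192,203,z)) for z in (85,95)])
print('bezel w',[(np.linalg.norm(f(66,210,z)-f(340,210,z)),f(203,212,z)) for z in (85,95)])
R=rot(s['tool_rot']);print(R.round(3))
```

```text
[ 509.49920246 -156.31723694  105.70659413] [ 509.42506769 -156.46300034  105.72855104]
100 [ 505.9104308 -155.3516064] [ 509.43280976 -157.32985197]
103 [ 507.7970754  -155.85924573] [ 509.4287553  -156.87588815]
105 [ 509.05483846 -156.19767195] [ 509.42605232 -156.57324561]
106 [ 509.68371999 -156.36688506] [ 509.42470083 -156.42192434]
key d 20.948965844515055 22.250318749786814
bezel d,c at 85,95 [(np.float64(37.68864406701919), array([ 509.42431466, -158.61275524,   85.        ])), (np.float64(37.1854251066611), array([ 509.41118388, -157.11271982,   95.        ]))]
bezel w [(np.float64(39.43164654997056), array([ 504.9643219 , -155.33983267,   85.        ])), (np.float64(38.0678159212109), array([ 510.95959163, -156.94458186,   95.        ]))]
[[-0.476 -0.     0.879]
 [-0.879  0.    -0.476]
 [ 0.    -1.    -0.   ]]
```

Emit:
{"api": "apply_moves", "payload": {
  "motion": [
    [0.4,0,-1,0,6],
    [1.4,0,-3.2,0,3],
    [2.7,0,-6.3,0,0],
    [3.6,0,-8.5,0,0],
    [4,0,-9.5,0,0],
    [4.05,2,-9.5,0,0],
    [4.05,5,-9.5,0,0],
    [4.05,7.5,-9.5,0,0],
    [4.05,9,-9.5,0,0],
    [4.05,9.5,-9.5,0,0],
    [4.05,9.5,-9.5,0,0],
    [4.05,9.5,-9.5,0,0]
  ]
}}

```text
clock: 19.88
eef_pos: [511.0, -157.1, 137.1]
tool_rot: [-1.569, 0.0, -2.067]
force: [0.1, -0.9, -0.5]
width: -0.3
```

```bash
python3 st.py
python3 - <<'E'
from h import *
from cell import ctrl
s=ctrl.read_state();w=ctrl.get_image("wrist")
print(delta(s,[509.4,-156.5,100.7]))
cv2.imwrite("pics/w8.png",w['image'][:,:,::-1])
E
```

```text
t 19.875 yaw -2.067 tq [-0.019  0.023  0.027] F [ 0.1 -0.9 -0.5] q7 -1.549 tau7 -0.0 w -0.3 [ 511.  -157.1  137.1]
[ 0.03013865  3.64059922 -0.17449738]
```

View pics/w8.png

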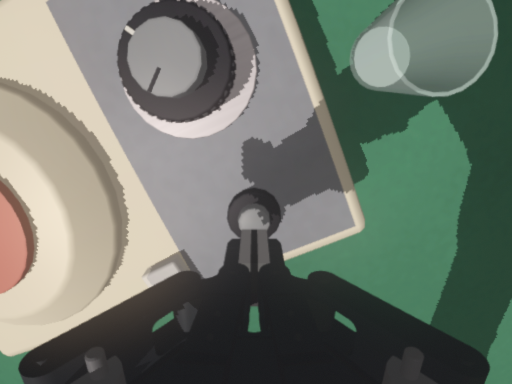

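Emit:
{"api": "apply_moves", "payload": {
  "motion": [
    [0.03,0.8,-0.1,0,0],
    [0.03,1.7,-0.15,0,0],
    [0.03,2.3,-0.15,0,0],
    [0.03,2.7,-0.15,0,0],
    [0.03,2.8,-0.15,0,0],
    [0.03,2.8,-0.15,0,0]
  ]
}}

```text
clock: 20.68
eef_pos: [509.0, -156.4, 108.3]
tool_rot: [-1.571, -0.0, -2.067]
force: [0.4, -1.4, 0.2]
width: 0.1
```

```bash
python3 st.py
```

```text
t 20.675 yaw -2.067 tq [-0.004  0.024 -0.02 ] F [ 0.4 -1.4  0.2] q7 -1.531 tau7 0.002 w 0.1 [ 509.  -156.4  108.3]
```

Now press in small steps: contact is expected near 105.7 and the bottom near 100.7.

Emit:
{"api": "apply_moves", "payload": {
  "motion": [
    [0,0.1,0,0,0],
    [0,0.2,0,0,0],
    [0,0.3,0,0,0],
    [0,0.4,0,0,0],
    [0,0.5,0,0,0],
    [0,0.5,0,0,0]
  ]
}}

```text
clock: 21.42
eef_pos: [509.1, -156.4, 103.4]
tool_rot: [-1.571, 0.0, -2.067]
force: [-0.2, 0.0, 3.8]
width: 0.2
```

```bash
python3 st.py
```

```text
t 21.425 yaw -2.067 tq [0.079 0.084 0.003] F [-0.2  0.   3.8] q7 -1.528 tau7 0.002 w 0.2 [ 509.1 -156.4  103.4]
```

Emit:
{"api": "apply_moves", "payload": {
  "motion": [
    [0,0.1,0,0,0],
    [0,0.15,0,0,0],
    [0,0.2,0,0,0],
    [0,0.25,0,0,0],
    [0,0.25,0,0,0]
  ]
}}

```text
clock: 22.05
eef_pos: [509.0, -156.4, 101.1]
tool_rot: [-1.571, 0.0, -2.067]
force: [-0.9, 1.3, 6.2]
width: 0.1
```

```bash
python3 st.py
```

```text
t 22.05 yaw -2.0671 tq [ 0.136  0.213 -0.01 ] F [-0.9  1.3  6.2] q7 -1.527 tau7 0.0 w 0.1 [ 509.  -156.4  101.1]
```

Emit:
{"api": "apply_moves", "payload": {
  "motion": [
    [0,0.05,0,0,0],
    [0,0.1,0,0,0],
    [0,0.1,0,0,0]
  ]
}}

```text
clock: 22.42
eef_pos: [509.0, -156.4, 100.9]
tool_rot: [-1.57, 0.001, -2.067]
force: [-2.3, 1.1, 13.5]
width: -0.0
```

```bash
python3 st.py
```

```text
t 22.425 yaw -2.0671 tq [ 0.317  0.6   -0.006] F [-2.3  1.1 13.5] q7 -1.526 tau7 -0.0 w -0.0 [ 509.  -156.4  100.9]
```

Emit:
{"api": "apply_moves", "payload": {
  "motion": [
    [0,0.05,0,0,0],
    [0,0.05,0,0,0]
  ]
}}

```text
clock: 22.68
eef_pos: [509.1, -156.4, 100.9]
tool_rot: [-1.57, 0.001, -2.067]
force: [-3.8, 1.3, 17.6]
width: -0.3
```

```bash
python3 st.py
```

```text
t 22.675 yaw -2.0672 tq [0.358 0.827 0.049] F [-3.8  1.3 17.6] q7 -1.526 tau7 -0.001 w -0.3 [ 509.1 -156.4  100.9]
```

Emit:
{"api": "apply_moves", "payload": {
  "motion": [
    [0,-0.3,0,0,0],
    [0,-0.8,0,0,0],
    [0,-2,0,0,0],
    [0,-4.5,0,0,0],
    [0,-8,0,0,0],
    [0,-11.5,0,0,0],
    [0,-14,0,0,0],
    [0,-15,0,0,0],
    [0,-15,0,0,0]
  ]
}}

```text
clock: 23.8
eef_pos: [508.9, -156.3, 249.5]
tool_rot: [-1.57, 0.0, -2.067]
force: [-0.4, 0.0, 0.0]
width: 0.0
```

```bash
python3 st.py
python3 - <<'E'
from h import *
from cell import ctrl
s=ctrl.read_state();w=ctrl.get_image("wrist")
cv2.imwrite("pics/w9.png",cv2.resize(w['image'][:,:,::-1],(768,576),interpolation=cv2.INTER_CUBIC))
for q in ["ring_line","trim_mark","start_key_top","vial_mid","slip_box_mid","beaker_mid"]:
    r=ctrl.mark_of(w,q); print(q,[(np.round(a['location'],1).tolist(),round(a['confidence'],2)) for a in r[:2]])
E
```

```text
t 23.8 yaw -2.0669 tq [ 0.02  -0.032  0.018] F [-0.4  0.   0. ] q7 -1.616 tau7 -0.021 w 0.0 [ 508.9 -156.3  249.5]
ring_line [([638.9, -155.3, 122.4], 0.63)]
trim_mark [([606.5, -153.4, 142.8], 0.85)]
start_key_top [([510.5, -157.9, 106.5], 0.56), ([492.2, -68.3, 94.7], 0.37)]
vial_mid []
slip_box_mid [([492.1, -71.4, 93.7], 0.81)]
beaker_mid [([556.6, -318.8, 47.1], 0.72)]
```

View pics/w9.png

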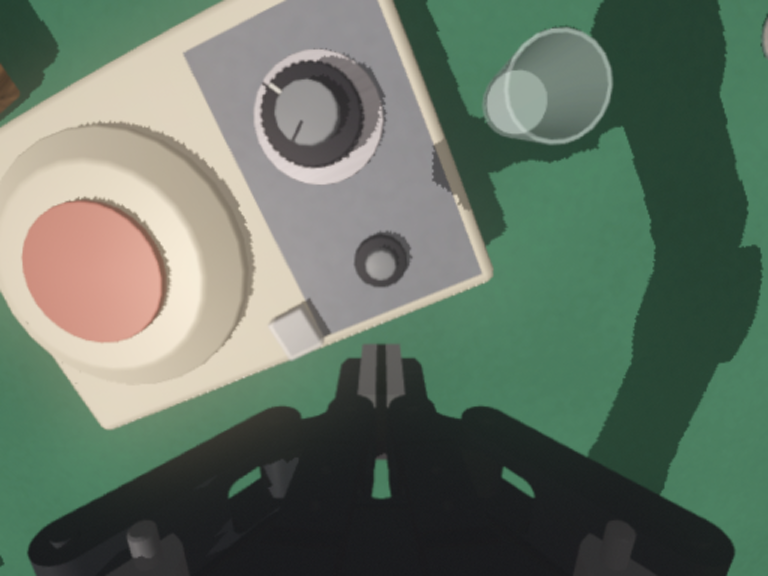

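Run:
```python
from h import *
from cell import ctrl
s=ctrl.read_state();w=ctrl.get_image("wrist")
a,b=onz(w,294/1.5,137/1.5,138.5,s),onz(w,300/1.5,121/1.5,138.5,s)
print('trim now',a.round(1),np.degrees(np.arctan2(*(a-b)[1::-1])))
# ring line
c=onz(w,264/1.5,81/1.5,122,s);print('ring line',c.round(1),np.degrees(np.arctan2(c[1]+166.1,c[0]-613.6)))
p=ctrl.get_image("scene");cv2.imwrite("pics/s9.png",p['image'][:,:,::-1])
print([ (q,[np.round(x['location'],1).tolist() for x in ctrl.mark_of(p,q)[:1]]) for q in("vial_mid","beaker_mid","slip_box_mid")])
```

```text
trim now [ 604.6 -153.3  138.5] 127.63541285558883
ring line [ 642.  -151.8  122. ] 26.83286253742717
[('vial_mid', [[684.0, -220.5, 107.8]]), ('beaker_mid', [[557.7, -314.1, 48.7]]), ('slip_box_mid', [[487.9, -78.2, 93.0]])]
```

View pics/s9.png

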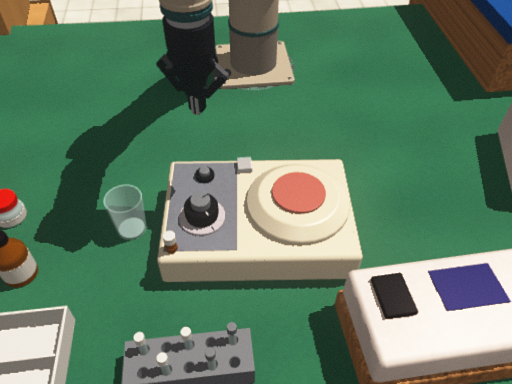

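Run:
```python
from h import *
from cell import ctrl
s=ctrl.read_state();w=ctrl.get_image("wrist")
cv2.imwrite("pics/kn.png",cv2.resize(w['image'][30:130,165:265][:,:,::-1],(600,600),interpolation=cv2.INTER_CUBIC))
# before: state at shot ow2
s0=dict(eef_pos=[612.926,-166.906,231.289],tool_rot=[-1.571,0,-.495])
g=lambda x,y:onz(w,195+(x+.5)/5-.5,115+(y+.5)/5-.5,138.5,s0)
a,b,c=g(218,341),g(276,372),g(303.5,384.5)
print(a,b,c,np.degrees(np.arctan2(*(a-b)[1::-1])),np.degrees(np.arctan2(*(a-c)[1::-1])))
```

```text
[ 605.16031166 -153.76862538  138.5       ] [ 611.22202367 -163.33486443  138.5       ] [ 614.31189709 -167.56446762  138.5       ] 122.36066732844229 123.55863341359937
```

View pics/kn.png

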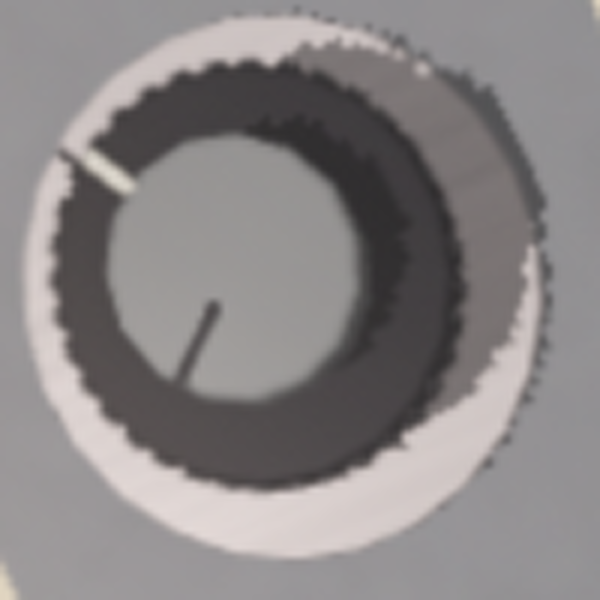

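```bash
python3 - <<'E'
from h import *
from cell import ctrl
s=ctrl.read_state();w=ctrl.get_image("wrist")
g=lambda x,y,z=138.5:onz(w,165+(x+.5)/6-.5,30+(y+.5)/6-.5,z,s)
a,b,c=g(180,383),g(213,307),g(235,267)
A=lambda d:np.degrees(np.arctan2(d[1],d[0]))
print(a,b,c,A(a-b),A(a-c))
l1,l2=g(86,155,122),g(132,187,122);print('ring line',A(l1-l2),l1)
E
python3 -c "
from cell import ctrl
print(ctrl.finish_job())"
```

```text
[ 604.28168926 -151.34174444  138.5       ] [ 610.77017022 -160.71323711  138.5       ] [ 613.82938933 -166.13020594  138.5       ] 124.697321210612 122.84702336801577
ring line 26.916270965738335 [ 640.43421326 -153.35034365  122.        ]
the job is handed in; nothing more can be done
None
```

I turned the outer ring about 1.57 rad clockwise in one grasp until it met its end stop, then pressed the start key and let it go. I handed the job in after about 24 s, with no verdict reported.

- **Ring:** the wrist torque sat near 0.1 N m (friction) until contact, at about 1.51 rad of turn. I loaded it to 0.43–0.54 N m while turning, roughly 0.35–0.44 N m on the catch once friction is taken off. Smaller holding steps gave somewhat lower estimates, but all were well under 0.7. I then opened the fingers without turning it back. The white line now lies at about 27° in the world frame, which matches the tick.
- **Inner knob:** its dark line measured 122–124° before and 123–125° after. That is unchanged within measurement error. Two coarser readings (117–119° before, 124–128° after) suggested a small shift, but a close-up measured the same way did not confirm it.
- **Start key:** contact came near 105.7 mm and the key went solid at 100.9 mm, about 4.8 mm of travel by the cameras. The force rose from 6 N to 17.6 N with no further movement, so it was fully down. The last picture shows it up again.
- **Bystanders:** the vial, slip box and beaker show in place and upright. Their positions agree with the start within the networks' error of about 4 mm. The arm ended clear of everything, with about 0 N at the wrist.

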